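# Find the correct root gap in the weld fit-up jig with a feeler

### The arm

A 6-joint arm with a two-finger parallel gripper is mounted at the origin on the work surface. World frame = base frame: x ahead of the robot, y to its left, z up, the work surface at z = 0. Lengths are in m, angles in rad, forces in N, time in s.
With the tool pointing down it reaches from about 0.425 to 0.925 m from the base axis. Payload 12.5 kg.
Tool frame: the origin (TCP) lies between the finger pads; the fingertips stand 14 mm ahead of it and the grasp point (between the pads) lies 5 mm behind it; z points along the fingers, y is the direction in which the jaws open and shut (so a half turn about z gives the same grasp; the last joint's range is limited). The gripper opens to 85 mm and grips with 20 to 120 N. Pads are 22 mm wide; open, the fingers measure 114 mm over their backs; the gripper's body (76 mm by 85 mm) begins 54 mm behind the grasp point. The pads swing forward as they close: fully open they stand 13 mm farther back than shut.
Start: joints at [1.143, 0.491, 1.559, -0, 1.092, -0.106], TCP at [0.198, 0.593, 0.245] pointing down, gripper open.
Joint ranges: [-3.1, 3.1], [-0.84, 2.19], [0.05, 2.79], [-1.13, 4.28], [0.06, 2.93], [-2.69, 2.69]. Speed limits (rad/s): [2.22, 2.22, 2.79, 3.14, 3.14, 3.14].

### API

Orientations are given as a rotation vector (axis times angle).
In Python, from plant import monitor, cams, job, look_for gives the robot as it stands.
- The arm moves only by the shell command python3 -m jog 'ROWS' [OPENING]. ROWS is JSON, a list of rows, each an object with "translation": the shift along the tool's x, y, z in mm, a list of three; "dr": the turn, a rotation vector about the tool's x, y, z in rad, a list of three. In form: [{"translation": [x, y, z], "dr": [ax, ay, az]}, ...]. A call has 1 to 20 rows; each row is the pose to reach, as a shift and turn from the pose commanded when the call began, along the tool's axes at that moment; what a row does not reach only later rows make up. A row lasts 1/10 s, in which the tool goes at most 50 mm and 8.59 degrees, less where a joint would pass 70% of its speed; a pose out of reach is approached as far as the arm can. A call with a gripper value outside its range is refused whole. OPENING is the closure in counts, from 0 (fully open) to 255 (shut), set as the call begins (- or left out, the last holds). The fingers move at their own pace and stop on an object; the grip force is fixed at half the most. Time passes only in rows, so rows that repeat a pose let the fingers close. It gives the time, the measured TCP pose, the force and the opening at its end, in the units of the state.
- monitor.read_state(): the state, without advancing time (a new reading comes with each control period).
- cams.read_camera(name): name is "scene" or "top"; returns a dict with "image" (384x512x3 uint8, red, green, blue), "mtx" (3x3 intrinsics, pixels), "cam_to_world" (4x4, takes a point from camera to world coordinates). Camera axes: x right, y up, looking along -z (the intrinsics and any distortion apply to the point x, -y, -z); pixel columns grow to the right and rows downward; lengths in m; the calibration is good to about 2 mm. A picture is of the moment at which its call begins. There is no depth.
- job.job_done(): hands the job in, once; it reports no verdict.
Trained networks look in the newest picture that a camera, given by its name, has taken for a name from the list of things; names that differ only in an ending like _2 or _b are one class to them, and where a whole thing is asked for, a point or a joint stands for the part that bears it (a point fixed in the world has none). Each returns a list of dicts, best first, with "score" (0 to 1); they miss things now and then, are a little off and sometimes report something else, mostly with a low value. They report only what shows in the picture. A call takes as long as a camera call. They do not tell look-alikes from the thing itself.
- look_for(camera, thing): "position" ([column, row] in pixels, amid what is visible of it).
The state is a dict: "clock": time; "qpos": joint angles; "qvel": joint speeds; "effort": joint torques, N m; "ee_pos": TCP position; "tool_rot": TCP orientation; "contact_force": force on the tool from outside, world axes, zero at the start; "ft_torque": the same for the moment, N m; "gripper_width": opening from 0.0 (shut) to 1.0 (fully open).
Only numpy, scipy, OpenCV 4.12 (cv2) and the standard library are available. Lean on these libraries where they do the work, as an engineer would, in place of code of your own. Each camera call takes 0.05 s, during which the arm holds its last target. There are 200 camera calls.

### The job

Take the orange-handled feeler out of its stand and try it, blade down, in the gaps of the blue welding fit-up jig: one gap is slack, two are far too tight, and one takes the blade with a proper light drag. Find that gap by feel, never forcing the blade into a tight one or jamming it hard against the rail, and leave the feeler standing fully down in the properly dragging gap, let go. Leave everything else where it is.

Things in the scene. Friction and masses are not known exactly. Their poses are not given: they have to be found in the camera images.
- feeler_grip (a point): centre of the orange handle of the feeler to use (loose, 80 g). Handle 16 thick (own x) x 30 wide (own y) x 45 high (own z, up), best gripped across the 16 mm. At the start the feeler stands upright in one of the two slots of the stand, handle resting on the stand's top, its blade inside: lift it over 62 mm to bring it out
- feeler_tip (a point): lower end of that feeler's steel blade, 84.5 mm straight below the handle's centre. The blade is 4 thick (own x) x 22 wide (own y) x 62 long and tapers over its last 12 mm to 1.8 thick at the tip
- jig: fixed jig: blue base plate 135 x 270 x 10; on the robot's side one long rigid steel rail, 28 thick, its face at own x = 0; facing it four sprung steel jaws, 46 wide, red blocks behind (44 tall). Origin on the table under the middle of the rail's face; own x from rail to jaws, square to the gaps, own y along the rail, yaw within 0.3 rad. Pressing the feeler on the rail with over 25 N is forcing
- gap_1 (a point): top of the first gap (own y = +90 mm of the jig), 1.3 mm from the plane of the rail's face, 59 mm above the table, level with the tops of rail and jaws; axes as the jig's. All gaps look alike: 2.6 wide at rest, with a bevelled mouth 14 deep that opens to 12.6 at the top; the floor is 45 mm below the top and the blade goes down till its tip stands on it
- gap_2 (a point): the same, second gap (own y = +30 mm). A jaw gives way towards own +x, up to 12 mm, against a nearly constant spring force: 0.4 N in the slack gap, 7 N in the proper one, 38 N in the two tight ones. Which gap is which changes each time and cannot be seen
- gap_3 (a point): the same, third gap (own y = -30 mm). Friction is about 0.6: the blade slides with under 1 N of drag in the slack gap, with some 4 N (rubbing on the jaw only) to 9 N (on jaw and rail) in the proper one; a tight gap stops the taper near the foot of the bevel, refusing even 25 N of push
- gap_4 (a point): the same, fourth gap (own y = -90 mm)
- stand: fixed dark wooden stand 60 x 130 x 66 high, origin at the centre of its underside, with two slots 8.5 x 26 at own y = +35 and -35 mm, one for each feeler; the slots are narrow along own x
- thick_feeler_grip (a point): handle centre of the other, blue-handled feeler (same size, 6 mm blade) in the other slot: leave alone
- wire_brush_mid (a point): wire brush lying at the back, leave alone
- hammer_mid (a point): hammer lying at the back, leave alone
- tube_mid (a point): offcut of 50 mm square steel tube, 140 long, leave alone
- coupon_mid (a point): flat steel coupon 100 x 70 x 10, leave alone
- spray_can_mid (a point): yellow spray can, 66 across and 190 tall, leave alone
- nozzle_mid (a point): small brass nozzle, 24 across, 60 tall, standing upright, leave alone
Things that resemble listed ones, but are neither listed nor needed, are in the scene too. Of the things that look like the part that bears feeler_grip, the middle-sized one is meant.

How it is judged:
By the outcome, as a careful person would: the job done as asked, in the order asked, and still so for the second after the job is handed in, with the robot touching nothing.
It also fails if it takes over 61 s, if anything falls off the work surface, if the arm or the gripper's body presses on something with over 40 N, if the wrist force passes 120 N, or if a joint passes its speed limit or range.

## Working session

There is one attempt and no reset: what is moved stays moved. The work goes in short steps, Python scripts to look and compute and a shell command to move; the robot and the scene stay as the last step left them, time stands still between calls to the robot, and variables do not carry over. Pictures are saved under pics/ and viewed, on a budget of 10 in all, crops included, one or two more only if the job needs it, and the job is handed in when it is done.

```bash
ls; mkdir -p pics; python3 - <<'E'
from plant import monitor,cams,look_for
import cv2,numpy as np
s=monitor.read_state();print(s)
for n in("scene","top"):
    c=cams.read_camera(n);cv2.imwrite(f"pics/{n}0.png",c["image"][:,:,::-1]);print(n,c["mtx"],c["cam_to_world"],[k for k in c])
    for t in("feeler_grip","thick_feeler_grip","jig","stand","gap_1"):
        print(t,[(np.round(d["position"]).tolist(),round(d["score"],2)) for d in look_for(n,t)][:5])
E
```

```text
pics
{'clock': 0.0, 'qpos': array([ 1.14339605e+00,  4.91563338e-01,  1.55946369e+00, -1.09356090e-05,
        1.09168929e+00, -1.05576164e-01]), 'qvel': array([ 0.00244992,  0.00083513, -0.00066568,  0.00154556,  0.00096842,
       -0.00072856]), 'effort': array([ 7.10393688e-04, -6.18432069e+01, -2.61592126e+01, -1.44774663e-04,
        4.12800044e-03, -1.66081566e-05]), 'ee_pos': array([0.19756325, 0.5927277 , 0.24472048]), 'tool_rot': array([-5.03287598e-01, -3.10072616e+00,  1.70659736e-03]), 'contact_force': array([-0.40931461, -0.17085444,  0.03112643]), 'ft_torque': array([-0.00882496, -0.01890852, -0.04466855]), 'gripper_width': 0.9991858249309187}
scene [[375.92284832   0.         262.19288009]
 [  0.         375.92284832 190.17653808]
 [  0.           0.           1.        ]] [[-0.56418567 -0.45827696  0.68678727  1.3000848 ]
 [ 0.82559186 -0.32282548  0.46279777  0.47474182]
 [ 0.00962288  0.82810986  0.56048324  0.69188602]
 [ 0.          0.          0.          1.        ]] ['image', 'mtx', 'cam_to_world']
feeler_grip [([217.0, 155.0], 0.6), ([237.0, 150.0], 0.52), ([198.0, 192.0], 0.45), ([304.0, 213.0], 0.17)]
thick_feeler_grip []
jig [([304.0, 213.0], 0.75)]
stand [([214.0, 164.0], 0.91)]
gap_1 [([305.0, 215.0], 0.89)]
top [[444.81063031   0.         257.57910094]
 [  0.         444.81063031 197.33155392]
 [  0.           0.           1.        ]] [[-0.01568253  0.99458578 -0.10272873  0.38916831]
 [-0.99980034 -0.01432595  0.01392999 -0.00547833]
 [ 0.01238289  0.10292668  0.99461187  1.56820339]
 [ 0.          0.          0.          1.        ]] ['image', 'mtx', 'cam_to_world']
feeler_grip [([341.0, 264.0], 0.69), ([330.0, 219.0], 0.62)]
thick_feeler_grip [([348.0, 221.0], 0.61)]
jig [([238.0, 199.0], 0.97), ([123.0, 242.0], 0.39)]
stand [([335.0, 222.0], 0.96), ([122.0, 244.0], 0.53)]
gap_1 [([238.0, 196.0], 0.96)]
```

```bash
python3 - <<'E'
import cv2
a=cv2.imread("pics/scene0.png");b=cv2.imread("pics/top0.png")
cv2.imwrite("pics/sA.png",cv2.resize(a[110:290,150:390],None,fx=3.3,fy=3.3,interpolation=2))
cv2.imwrite("pics/tA.png",cv2.resize(b[110:300,150:400],None,fx=3.1,fy=3.1,interpolation=2))
cv2.imwrite("pics/bA.png",b)
E
```

```text
(no output)
```

View pics/sA.png

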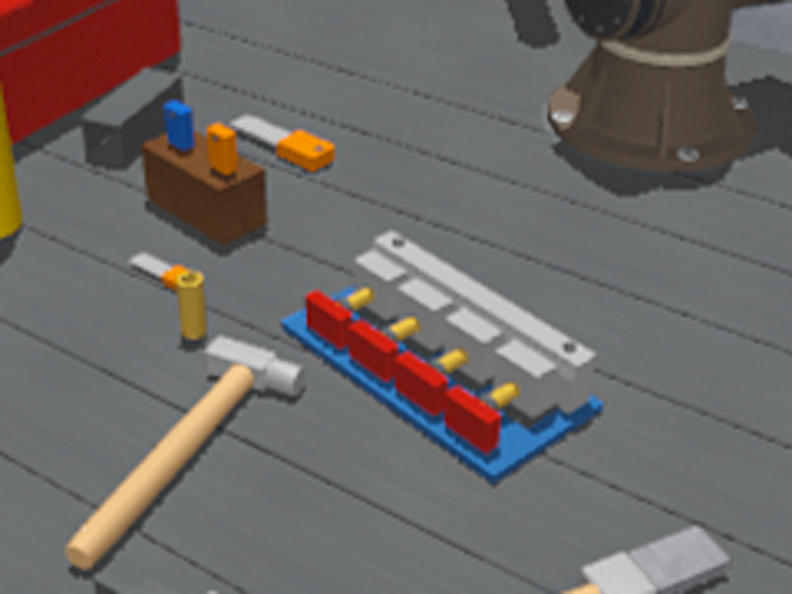

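View pics/tA.png

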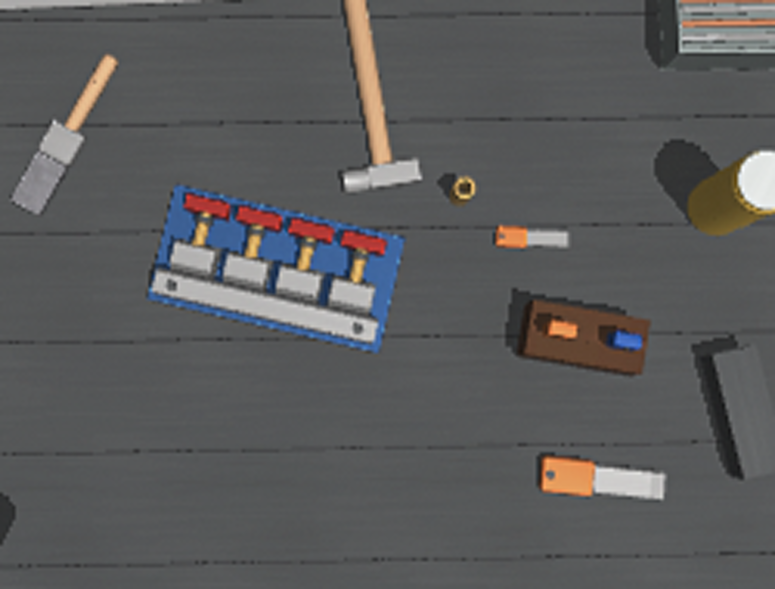

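View pics/bA.png

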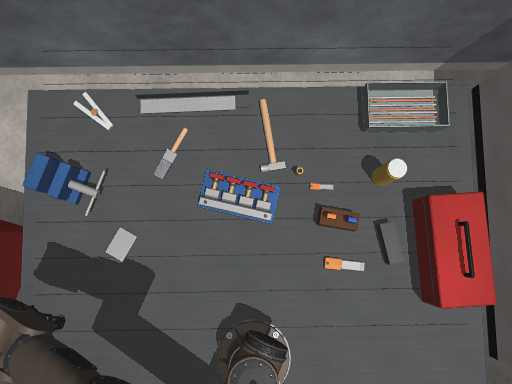

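Orange candidates in the top image: the lying small one (313,187), the lying large one (345,264) and the one standing in the stand at (332,216). The standing one is middle-sized and sits in a slot as described, so it is the one meant. Next I measure the stand, handle and jig.

```bash
cat > h.py <<'E'
import numpy as np,cv2
from scipy.optimize import minimize
from plant import cams
def proj(c,P):
    M=c["cam_to_world"];q=(np.asarray(P,float)-M[:3,3])@M[:3,:3]
    q=q*[1,-1,-1];p=q@c["mtx"].T;return p[:,:2]/p[:,2:]
def ray(c,px,z):
    d=np.linalg.inv(c["mtx"])@[px[0],px[1],1];M=c["cam_to_world"];d=M[:3,:3]@(d*[1,-1,-1]);o=M[:3,3]
    return o+d*(z-o[2])/d[2]
def frame(x,y,a,L):
    L=np.asarray(L,float);c,s=np.cos(a),np.sin(a)
    return np.c_[x+c*L[:,0]-s*L[:,1],y+s*L[:,0]+c*L[:,1],L[:,2]]
def box(x0,x1,y0,y1,z0,z1): return [(a,b,c) for a in(x0,x1) for b in(y0,y1) for c in(z0,z1)]
def near(m,px,grow=0):
    n,l,st,ce=cv2.connectedComponentsWithStats(m.astype(np.uint8))
    i=1+np.argmin(np.hypot(*(ce[1:]-px).T)+1e3*(st[1:,4]<15));return (l==i)
def hullfit(items,L,p0,K=8):
    """items: (cam, mask) ; fit x,y,yaw of box hull to mask"""
    up=[(c,cv2.resize(m.astype(np.float32),None,fx=K,fy=K,interpolation=1)>.5) for c,m in items]
    def cost(p):
        t=0
        for c,m in up:
            u=(proj(c,frame(*p,L))+.5)*K-.5
            r=np.zeros(m.shape,np.uint8);cv2.fillConvexPoly(r,cv2.convexHull(np.round(u).astype(np.int32)),1)
            t+=1-(m&(r>0)).sum()/(m|(r>0)).sum()
        return t
    S=np.array([p0]+[np.add(p0,d) for d in([.01,0,0],[0,.01,0],[0,0,.12])])
    r=minimize(cost,p0,method="Nelder-Mead",options=dict(initial_simplex=S,xatol=1e-4,fatol=1e-4));return r.x,r.fun
E
python3 - <<'E'
from h import *
C={n:cams.read_camera(n) for n in("scene","top")}
H={n:cv2.cvtColor(c["image"],cv2.COLOR_RGB2HSV).astype(int) for n,c in C.items()}
def msk(n,lo,hi,s,v=0): h=H[n];return (h[...,0]>=lo)&(h[...,0]<=hi)&(h[...,1]>s)&(h[...,2]>v)
o=[(C[n],near(msk(n,8,20,180,140),p)) for n,p in(("top",(331,216)),("scene",(217,155)))]
print([m.sum() for c,m in o])
g=ray(C["top"],(331.5,216),.105);print("ray",g)
Lh=box(-.008,.008,-.015,.015,.066,.111)
for it in(o,o[:1],o[1:]): print("handle",hullfit(it,Lh,[g[0],g[1],0]))
b=[]
for n,p in(("top",(339,218)),("scene",(214,168))):
    m=near(msk(n,3,14,110,25)&~msk(n,8,20,180,140),p)
    k=cv2.findContours(m.astype(np.uint8),0,2)[0];h=cv2.convexHull(np.vstack(k));r=np.zeros(m.shape,np.uint8);cv2.fillConvexPoly(r,h,1);print(r.sum(),m.sum());b.append((C[n],r))
g=ray(C["top"],(339,218),.06)
Ls=box(-.03,.03,-.065,.065,0,.066)
for it in(b,b[:1]): print("stand",hullfit(it,Ls,[g[0],g[1],-.1]))
# jig base
j=[]
for n,p in(("top",(239,196)),("scene",(290,220))):
    bl=msk(n,100,118,130,60);yy,xx=np.mgrid[:384,:512]
    bl&=(abs(xx-p[0])<70)&(abs(yy-p[1])<60)
    h=cv2.convexHull(np.argwhere(bl)[:,::-1].astype(np.int32));r=np.zeros(bl.shape,np.uint8);cv2.fillConvexPoly(r,h,1);print(r.sum());j.append((C[n],r))
g=ray(C["top"],(239,196),0)
Lj=box(-.0675,.0675,-.135,.135,0,.01)
R={}
for it in(j,j[:1]):
    r=hullfit(it,Lj,[g[0],g[1],-.2]);print("plate",r);R[len(it)]=r[0]
# rectified view at z=59 in plate frame, 0.5mm/px
p=R[1];xs=np.arange(-.09,.09,.0005);ys=np.arange(-.15,.15,.0005)
out=[]
for n in("top","scene"):
    X,Y=np.meshgrid(xs[::-1],ys[::-1],indexing="ij")
    u=proj(C[n],frame(*p,np.c_[X.ravel(),Y.ravel(),0*X.ravel()+.059])).reshape(*X.shape,2).astype(np.float32)
    out.append(cv2.remap(C[n]["image"],u[...,0],u[...,1],cv2.INTER_CUBIC))
im=np.vstack(out);im=cv2.resize(im,None,fx=.8,fy=.8)
cv2.imwrite("pics/rect.png",im[:,:,::-1])
np.save("rect.npy",np.array(out))
E
```

```text
Traceback (most recent call last):
  File "h.py", line 16, in near
    i=1+np.argmin(np.hypot(*(ce[1:]-px).T)+1e3*(st[1:,4]<15));return (l==i)
        ~~~~~~~~~^^^^^^^^^^^^^^^^^^^^^^^^^^^^^^^^^^^^^^^^^^^^
ValueError: attempt to get argmin of an empty sequence
```

```bash
python3 - <<'E'
import cv2
for n,ps in(("top",[(331,216),(332,217),(335,222),(349,219),(205,186),(210,203)]),("scene",[(217,155),(217,150),(205,168),(220,172),(240,205),(300,248),(305,240)])):
    a=cv2.imread(f"pics/{n}0.png");h=cv2.cvtColor(a,cv2.COLOR_BGR2HSV)
    print(n,[h[y,x].tolist() for x,y in ps])
    print(h[212:220,326:338,:].tolist()[4] if n=="top" else h[146:164,216].tolist())
E
```

```text
top [[13, 156, 231], [14, 154, 232], [12, 126, 99], [110, 161, 196], [108, 149, 82], [0, 1, 184]]
[[11, 164, 73], [11, 173, 205], [13, 156, 235], [13, 154, 233], [13, 155, 232], [13, 156, 231], [13, 156, 231], [13, 159, 231], [12, 160, 232], [12, 168, 235], [10, 140, 95], [11, 123, 93]]
scene [[16, 255, 164], [18, 255, 247], [12, 149, 72], [11, 149, 72], [103, 189, 214], [105, 183, 114], [104, 182, 186]]
[[13, 15, 119], [13, 154, 200], [18, 255, 251], [18, 255, 252], [17, 255, 237], [16, 255, 177], [16, 255, 147], [16, 255, 160], [16, 255, 160], [16, 255, 159], [16, 255, 159], [16, 255, 159], [16, 255, 159], [16, 255, 159], [16, 255, 162], [16, 255, 149], [13, 165, 74], [13, 146, 63]]
```

```bash
cat > m.py <<'E'
from h import *
C={n:cams.read_camera(n) for n in("scene","top")}
H={n:cv2.cvtColor(c["image"],cv2.COLOR_RGB2HSV).astype(int) for n,c in C.items()}
def msk(n,lo,hi,s,v=0): h=H[n];return (h[...,0]>=lo)&(h[...,0]<=hi)&(h[...,1]>s)&(h[...,2]>v)
o=[(C[n],near(msk(n,8,20,135,125),p)) for n,p in(("top",(331,216)),("scene",(217,155)))]
print([m.sum() for c,m in o])
g=ray(C["top"],(331.5,216),.105);print("ray",g)
Lh=box(-.008,.008,-.015,.015,.066,.111)
for it in(o,o[:1],o[1:]): print("handle",hullfit(it,Lh,[g[0],g[1],0]))
b=[]
for n,p in(("top",(339,218)),("scene",(214,168))):
    m=near(msk(n,3,17,90,25)&~msk(n,8,20,135,125),p)
    k=cv2.findContours(m.astype(np.uint8),0,2)[0];h=cv2.convexHull(np.vstack(k));r=np.zeros(m.shape,np.uint8);cv2.fillConvexPoly(r,h,1);print(r.sum(),m.sum());b.append((C[n],r))
g=ray(C["top"],(339,218),.06)
Ls=box(-.03,.03,-.065,.065,0,.066)
for it in(b,b[:1]): print("stand",hullfit(it,Ls,[g[0],g[1],-.1]))
# jig base
j=[]
for n,p in(("top",(239,196)),("scene",(290,220))):
    bl=msk(n,98,118,120,40);yy,xx=np.mgrid[:384,:512]
    bl&=(abs(xx-p[0])<70)&(abs(yy-p[1])<60)
    h=cv2.convexHull(np.argwhere(bl)[:,::-1].astype(np.int32));r=np.zeros(bl.shape,np.uint8);cv2.fillConvexPoly(r,h,1);print(r.sum());j.append((C[n],r))
g=ray(C["top"],(239,196),0)
Lj=box(-.0675,.0675,-.135,.135,0,.01)
R={}
for it in(j,j[:1]):
    r=hullfit(it,Lj,[g[0],g[1],-.2]);print("plate",r);R[len(it)]=r[0]
# rectified view at z=59 in plate frame, 0.5mm/px
p=R[1];xs=np.arange(-.09,.09,.0005);ys=np.arange(-.15,.15,.0005)
out=[]
for n in("top","scene"):
    X,Y=np.meshgrid(xs[::-1],ys[::-1],indexing="ij")
    u=proj(C[n],frame(*p,np.c_[X.ravel(),Y.ravel(),0*X.ravel()+.059])).reshape(*X.shape,2).astype(np.float32)
    out.append(cv2.remap(C[n]["image"],u[...,0],u[...,1],cv2.INTER_CUBIC))
im=np.vstack(out);im=cv2.resize(im,None,fx=.8,fy=.8)
cv2.imwrite("pics/rect.png",im[:,:,::-1])
np.save("rect.npy",np.array(out))
for k,i in enumerate(out):   # profiles along x at the gap positions
    g=i.mean(2)
    for y in(.09,.06,.03,0,-.03,-.06,-.09):
        c=int(round((.15-y)/.0005));q=g[:,c-20:c+20].mean(1)[::-1][60:240:6]
        print(("top","scene")[k],y,q.astype(int).tolist())
E
python3 m.py
```

```text
[np.int64(44), np.int64(210)]
ray [ 0.47485851 -0.26891862  0.105     ]
handle (array([ 0.47589058, -0.26830875,  0.03454975]), np.float64(0.8021668282212894))
handle (array([ 0.47692062, -0.2701101 , -0.08189043]), np.float64(0.3234651783547683))
handle (array([ 0.47446279, -0.26732846,  0.11235239]), np.float64(0.4382733021721199))
770 602
899 684
stand (array([ 0.46965885, -0.30084521, -0.18973226]), np.float64(0.1321696117901403))
stand (array([ 0.47039516, -0.30228925, -0.1952464 ]), np.float64(0.038463061992473735))
3002
2556
plate (array([ 0.55597075,  0.0404321 , -0.24150867]), np.float64(0.17475322732793275))
plate (array([ 0.55589202,  0.03909645, -0.2447432 ]), np.float64(0.021021364103735896))
top 0.09 [152, 185, 178, 178, 181, 183, 188, 163, 94, 72, 99, 121, 164, 179, 178, 177, 177, 180, 185, 147, 101, 120, 119, 120, 122, 128, 131, 128, 104, 80]
top 0.06 [149, 183, 182, 182, 183, 183, 186, 164, 101, 67, 68, 94, 108, 106, 102, 105, 107, 104, 103, 96, 75, 81, 100, 101, 101, 102, 101, 101, 101, 101]
top 0.03 [145, 184, 183, 182, 182, 183, 188, 167, 98, 75, 100, 120, 164, 18
[... 1130 characters left out ...]
9, 108, 111, 112, 113, 113, 114, 115, 114, 110, 105]
scene 0 [194, 198, 195, 195, 197, 198, 189, 156, 126, 125, 135, 149, 153, 142, 143, 142, 140, 145, 136, 121, 113, 112, 113, 112, 111, 113, 120, 130, 134, 136]
scene -0.03 [194, 199, 196, 196, 198, 198, 188, 157, 130, 127, 143, 174, 196, 197, 195, 195, 197, 198, 185, 140, 109, 110, 113, 113, 113, 114, 114, 114, 112, 111]
scene -0.06 [194, 200, 197, 196, 198, 199, 191, 159, 128, 126, 135, 149, 155, 146, 146, 145, 144, 148, 139, 122, 112, 112, 112, 112, 112, 111, 120, 132, 134, 137]
scene -0.09 [195, 196, 187, 187, 193, 198, 192, 160, 129, 125, 143, 172, 194, 197, 195, 195, 197, 198, 186, 147, 112, 110, 113, 110, 104, 105, 112, 113, 114, 116]
```

View pics/rect.png

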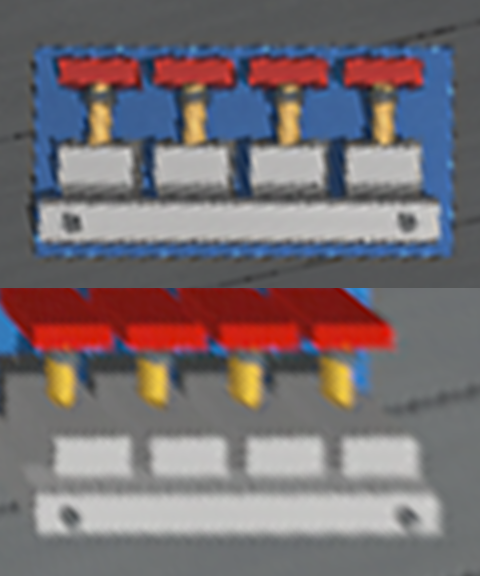

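The pictures agree: the rail's flat top is 23 mm wide with a 5 mm bevel, and the mouth is about 12.3 mm wide. The fits give these poses:

| Thing | x, y (m) | Yaw (rad) |
|---|---|---|
| Jig origin | 0.524, 0.047 | −0.245 |
| Handle | 0.4765, −0.2685 | −0.195 |

Next I work out the moves.

```bash
cat > g.py <<'E'
import sys,numpy as np
from scipy.spatial.transform import Rotation as R
from plant import monitor
J=np.array([.5239,.0471]);JY=-.2447
def jig(gx,gy): c,s=np.cos(JY),np.sin(JY);return J+[c*gx-s*gy,s*gx+c*gy]
def go(x,y,z,yaw):
    s=monitor.read_state();A=R.from_rotvec(s["tool_rot"]);d=A.inv().apply(np.array([x,y,z])-s["ee_pos"])*1e3
    c=[]
    for a in(yaw,yaw+np.pi):
        Y=np.array([np.cos(a),np.sin(a),0]);Z=np.array([0,0,-1.]);T=R.from_matrix(np.c_[np.cross(Y,Z),Y,Z])
        c.append((A.inv()*T).as_rotvec())
    c.sort(key=np.linalg.norm);print("T",np.round(d,1).tolist(),"dr",np.round(c[0],3).tolist())
def st():
    s=monitor.read_state();p=s["ee_pos"];c,n=np.cos(JY),np.sin(JY);d=p[:2]-J;f=s["contact_force"]
    y=R.from_rotvec(s["tool_rot"]).apply([0,1,0])
    print("t",round(s["clock"],2),"p",p.round(4),"jig",(np.array([c*d[0]+n*d[1],-n*d[0]+c*d[1]])*1e3).round(1),"yaw",round(np.arctan2(y[1],y[0])%np.pi-np.pi,3),"tilt",R.from_rotvec(s["tool_rot"]).apply([0,0,1]).round(4)[:2],"Fjig",np.round([c*f[0]+n*f[1],-n*f[0]+c*f[1],f[2]],1),"w",round(s["gripper_width"],3))
if __name__=="__main__": st()
E
python3 -c "
from g import *;st();go(.5,.2,.245,-.195);go(.4765,-.2685,.2,-.195);print(monitor.read_state()['qpos'])"; python3 -m jog --help 2>&1 | head
```

```text
t 0.8 p [0.1976 0.593  0.2453] jig [-448.8  450.6] yaw -1.893 tilt [0.     0.0001] Fjig [ 0.7  0.1 -0.1] w 1.001
T [-411.1, -277.1, 0.3] dr [0.0, -0.0, 1.444]
T [-537.0, -729.0, 45.2] dr [0.0, -0.0, 1.444]
[ 1.14340731e+00  4.90884535e-01  1.55888776e+00  3.15475026e-05
  1.09167404e+00 -1.05579114e-01]
invalid input: not JSON, or not a number
```

```bash
python3 -m jog '[{"translation":[-411,-277,0],"dr":[0,0,0.7]},{"translation":[-411,-277,0],"dr":[0,0,0.7]},{"translation":[-411,-277,0],"dr":[0,0,0.7]},{"translation":[-411,-277,0],"dr":[0,0,0.7]},{"translation":[-411,-277,0],"dr":[0,0,0.7]},{"translation":[-411,-277,0],"dr":[0,0,0.7]},{"translation":[-411,-277,0],"dr":[0,0,0.7]},{"translation":[-411,-277,0],"dr":[0,0,0.7]},{"translation":[-411,-277,0],"dr":[0,0,0.7]},{"translation":[-411,-277,0],"dr":[0,0,0.7]},{"translation":[-537,-729,45],"dr":[0,0,1.444]},{"translation":[-537,-729,45],"dr":[0,0,1.444]},{"translation":[-537,-729,45],"dr":[0,0,1.444]},{"translation":[-537,-729,45],"dr":[0,0,1.444]},{"translation":[-537,-729,45],"dr":[0,0,1.444]},{"translation":[-537,-729,45],"dr":[0,0,1.444]},{"translation":[-537,-729,45],"dr":[0,0,1.444]},{"translation":[-537,-729,45],"dr":[0,0,1.444]},{"translation":[-537,-729,45],"dr":[0,0,1.444]},{"translation":[-537,-729,45],"dr":[0,0,1.444]}]' 0
python3 -c "
from g import *;st();go(.4765,-.2685,.2,-.195);go(.4765,-.2685,.086,-.195);print(monitor.read_state()['qpos'])"
```

```text
clock: 2.8
ee_pos: [0.476, -0.2722, 0.1999]
tool_rot: [2.429, 1.991, -0.0]
contact_force: [-0.2, 1.2, 0.4]
gripper_width: 1.0
t 2.8 p [ 0.476  -0.2722  0.1999] jig [  30.9 -321.4] yaw -0.198 tilt [ 0.0002 -0.0004] Fjig [-0.5  1.1  0.4] w 1.0
T [3.8, -0.2, -0.1] dr [0.0, 0.0, -0.003]
T [3.8, -0.3, 113.9] dr [0.0, 0.0, -0.003]
[-6.39912204e-01  4.35513381e-01  1.80074055e+00 -2.60920058e-04
  9.04877764e-01 -4.42047990e-01]
```

```bash
python3 -m jog '[{"translation":[3.8,0,40],"dr":[0,0,0]},{"translation":[3.8,0,80],"dr":[0,0,0]},{"translation":[3.8,0,100],"dr":[0,0,0]},{"translation":[3.8,0,114],"dr":[0,0,0]},{"translation":[3.8,0,114],"dr":[0,0,0]}]' 0
python3 g.py; python3 - <<'E'
import sys;sys.path.insert(0,'.')
from plant import cams;import cv2
c=cams.read_camera("scene")["image"];t=cams.read_camera("top")["image"]
a=cv2.resize(c[110:210,160:290],(520,400),interpolation=2);b=cv2.resize(t[180:260,290:380],(450,400),interpolation=2)
import numpy as np;cv2.imwrite("pics/g1.png",cv2.resize(np.hstack([a,b]),(800,330))[:,:,::-1])
E
```

```text
clock: 3.3
ee_pos: [0.4767, -0.2644, 0.0846]
tool_rot: [-2.425, -1.993, 0.001]
contact_force: [-0.2, 0.9, 0.1]
gripper_width: 1.001
t 3.3 p [ 0.4767 -0.2644  0.0846] jig [  29.6 -313.7] yaw -0.195 tilt [-0.0025  0.0019] Fjig [-0.4  0.8  0.1] w 1.001
```

View pics/g1.png

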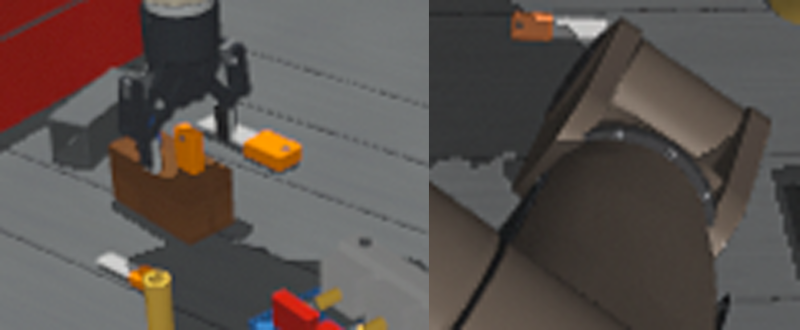

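The fingers straddle the orange handle (crop pixel about 188,150), one each side, clear of the stand. I'll correct the 4 mm along its width, then close.

```bash
python3 -c "
from g import *;st();go(.4768,-.2685,.086,-.195)"
```

```text
t 3.4 p [ 0.4775 -0.2648  0.0866] jig [  30.5 -313.9] yaw -0.195 tilt [0.0001 0.    ] Fjig [ 0.4 -0.2  0.1] w 1.008
T [-3.7, 0.1, 0.6] dr [0.0, -0.0, 0.0]
```

```bash
python3 -m jog '[{"translation":[-3.5,0,0.5],"dr":[0,0,0]},{"translation":[-3.5,0,0.5],"dr":[0,0,0]},{"translation":[-3.5,0,0.5],"dr":[0,0,0]}]' 0; python3 -m jog '[{"translation":[0,0,0],"dr":[0,0,0]},{"translation":[0,0,0],"dr":[0,0,0]},{"translation":[0,0,0],"dr":[0,0,0]},{"translation":[0,0,0],"dr":[0,0,0]},{"translation":[0,0,0],"dr":[0,0,0]},{"translation":[0,0,0],"dr":[0,0,0]},{"translation":[0,0,0],"dr":[0,0,0]},{"translation":[0,0,0],"dr":[0,0,0]},{"translation":[0,0,0],"dr":[0,0,0]},{"translation":[0,0,0],"dr":[0,0,0]}]' 255; python3 g.py
```

```text
clock: 3.7
ee_pos: [0.4767, -0.2684, 0.0864]
tool_rot: [2.427, 1.994, 0.001]
contact_force: [0.2, -0.5, -0.7]
gripper_width: 0.998
clock: 4.7
ee_pos: [0.4765, -0.2681, 0.0858]
tool_rot: [-2.427, -1.995, -0.0]
contact_force: [-0.6, 0.3, 4.7]
gripper_width: 0.181
t 4.7 p [ 0.4765 -0.2681  0.0858] jig [  30.4 -317.3] yaw -0.195 tilt [-0.      0.0001] Fjig [-0.7  0.2  4.7] w 0.181
```

```bash
python3 -m jog '[{"translation":[0,0,-10],"dr":[0,0,0]},{"translation":[0,0,-30],"dr":[0,0,0]},{"translation":[0,0,-60],"dr":[0,0,0]},{"translation":[0,0,-90],"dr":[0,0,0]},{"translation":[0,0,-100],"dr":[0,0,0]},{"translation":[0,0,-100],"dr":[0,0,0]},{"translation":[0,0,-100],"dr":[0,0,0]}]' 255; python3 -c "
from g import *;st();a=jig(.003,-.09);go(*a,.186,JY);go(*a,.170,JY)"
```

```text
clock: 5.4
ee_pos: [0.4762, -0.2679, 0.1849]
tool_rot: [-2.426, -1.994, 0.0]
contact_force: [-0.4, -0.1, -1.0]
gripper_width: 0.181
t 5.4 p [ 0.4762 -0.2679  0.1849] jig [  30.1 -317.2] yaw -0.195 tilt [-0.0009  0.0008] Fjig [-0.4 -0.2 -1. ] w 0.181
T [228.3, -15.7, -1.0] dr [-0.001, -0.001, 0.05]
T [228.3, -15.7, 15.0] dr [-0.001, -0.001, 0.05]
```

```bash
python3 -m jog '[{"translation":[40,-3,-1],"dr":[0,0,0.025]},{"translation":[85,-6,-1],"dr":[0,0,0.05]},{"translation":[130,-10,-1],"dr":[0,0,0.05]},{"translation":[175,-13,-1],"dr":[0,0,0.05]},{"translation":[210,-15,-1],"dr":[0,0,0.05]},{"translation":[228,-15.7,0],"dr":[0,0,0.05]},{"translation":[228,-15.7,0],"dr":[0,0,0.05]},{"translation":[228,-15.7,0],"dr":[0,0,0.05]},{"translation":[228,-15.7,25],"dr":[0,0,0.05]},{"translation":[228,-15.7,35],"dr":[0,0,0.05]},{"translation":[228,-15.7,35],"dr":[0,0,0.05]},{"translation":[228,-15.7,35],"dr":[0,0,0.05]}]' 255; python3 -c "
from g import *
st();a=jig(.0025,-.09);go(*a,.150,JY);go(*a,.133,JY)
from plant import cams;import cv2,numpy as np
c=cams.read_camera('scene')['image'];t=cams.read_camera('top')['image']
a=cv2.resize(c[130:260,240:370],(500,500),interpolation=2)
b=cv2.resize(t[155:235,190:290],(300,240),interpolation=2);o=np.zeros((500,300,3),np.uint8);o[:240]=b
cv2.imwrite('pics/g2.png',np.hstack([a,o])[:,:,::-1])"
```

```text
clock: 6.6
ee_pos: [0.5054, -0.0421, 0.1509]
tool_rot: [-2.477, -1.932, 0.0]
contact_force: [0.0, -0.0, -0.6]
gripper_width: 0.181
t 6.6 p [ 0.5054 -0.0421  0.1509] jig [  3.7 -91. ] yaw -0.246 tilt [-0.0004  0.0002] Fjig [ 0.  -0.  -0.6] w 0.181
T [1.0, -1.2, 0.9] dr [-0.0, -0.0, -0.001]
T [1.0, -1.2, 17.9] dr [-0.0, -0.0, -0.001]
```

View pics/g2.png

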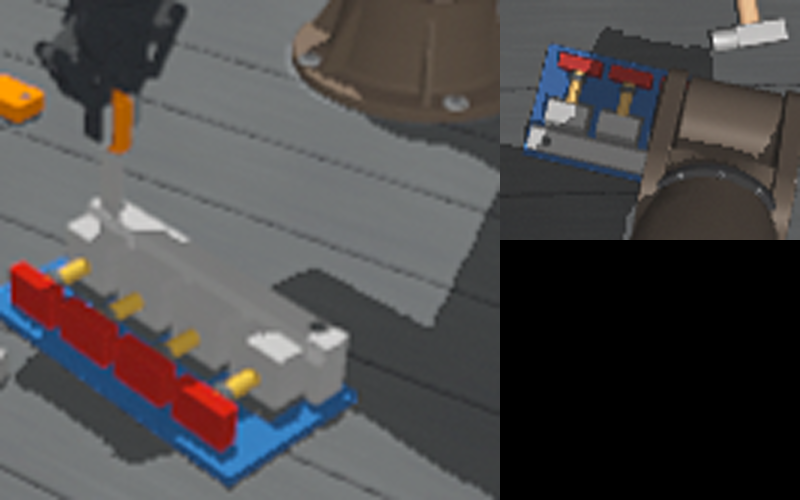

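The feeler hangs straight, with its blade (crop pixel about 112,190) over the leftmost gap in view, gap 4. I'll go down into the mouth.

```bash
python3 -m jog '[{"translation":[1,-1.2,6],"dr":[0,0,0]},{"translation":[1,-1.2,12],"dr":[0,0,0]},{"translation":[1,-1.2,18],"dr":[0,0,0]},{"translation":[1,-1.2,18],"dr":[0,0,0]},{"translation":[1,-1.2,18],"dr":[0,0,0]}]' 255; python3 g.py
```

```text
clock: 7.2
ee_pos: [0.5044, -0.0402, 0.1326]
tool_rot: [-2.476, -1.933, 0.0]
contact_force: [0.8, 0.9, -0.8]
gripper_width: 0.181
t 7.2 p [ 0.5044 -0.0402  0.1326] jig [  2.2 -89.4] yaw -0.245 tilt [-0.0004  0.0002] Fjig [ 0.6  1.1 -0.8] w 0.181
```

```bash
python3 -m jog '[{"translation":[0,-1,0],"dr":[0,0,0]},{"translation":[0,-2,0],"dr":[0,0,0]},{"translation":[0,-2,0],"dr":[0,0,0]}]' 255|grep force; python3 g.py; python3 -m jog '[{"translation":[0,-0.7,0],"dr":[0,0,0]},{"translation":[0,-0.7,0],"dr":[0,0,0]}]' 255|grep force; python3 g.py;  python3 -m jog '[{"translation":[0,-0.7,0],"dr":[0,0,0]},{"translation":[0,-0.7,0],"dr":[0,0,0]}]' 255|grep force; python3 g.py
```

```text
contact_force: [-0.2, 0.1, -0.9]
t 7.5 p [ 0.5024 -0.0397  0.1329] jig [  0.2 -89.4] yaw -0.245 tilt [0.0002 0.    ] Fjig [-0.2  0.  -0.9] w 0.181
contact_force: [-0.5, 0.7, -0.9]
t 7.7 p [ 0.5018 -0.0395  0.1328] jig [ -0.5 -89.4] yaw -0.245 tilt [0.0001 0.0001] Fjig [-0.6  0.6 -0.9] w 0.181
contact_force: [0.1, -0.1, -1.7]
t 7.9 p [ 0.5011 -0.0394  0.1328] jig [ -1.2 -89.4] yaw -0.245 tilt [-0.      0.0001] Fjig [ 0.1 -0.  -1.7] w 0.178
```

```bash
python3 -m jog '[{"translation":[0,-0.5,0],"dr":[0,0,0]},{"translation":[0,-0.5,0],"dr":[0,0,0]}]' 255|grep force; python3 g.py; python3 -m jog '[{"translation":[0,-0.5,0],"dr":[0,0,0]},{"translation":[0,-0.5,0],"dr":[0,0,0]}]' 255|grep force; python3 g.py;
```

```text
contact_force: [0.3, 0.7, -0.5]
t 8.1 p [ 0.5006 -0.0392  0.1328] jig [ -1.7 -89.4] yaw -0.245 tilt [-0.      0.0001] Fjig [ 0.2  0.7 -0.5] w 0.183
contact_force: [0.2, -1.0, -0.5]
t 8.3 p [ 0.5003 -0.0392  0.1328] jig [ -2.  -89.4] yaw -0.245 tilt [ 0.0003 -0.    ] Fjig [ 0.4 -0.9 -0.5] w 0.181
```

```bash
for i in 1 2 3; do python3 -m jog '[{"translation":[0,-0.5,0],"dr":[0,0,0]},{"translation":[0,-0.5,0],"dr":[0,0,0]}]' 255 >/dev/null; python3 g.py; done
```

```text
t 8.5 p [ 0.5    -0.0391  0.1329] jig [ -2.3 -89.4] yaw -0.245 tilt [ 0.001  -0.0001] Fjig [ 2.4 -0.3 -0.3] w 0.178
t 8.7 p [ 0.4997 -0.039   0.133 ] jig [ -2.6 -89.4] yaw -0.245 tilt [ 0.0015 -0.0003] Fjig [ 3.6  0.  -1.5] w 0.182
t 8.9 p [ 0.4995 -0.039   0.133 ] jig [ -2.8 -89.4] yaw -0.245 tilt [ 0.0021 -0.0004] Fjig [ 5.3  0.6 -1.2] w 0.176
```

```bash
python3 -m jog '[{"translation":[0,3,0],"dr":[0,0,0]},{"translation":[0,5.6,0],"dr":[0,0,0]},{"translation":[0,5.6,0],"dr":[0,0,0]}]' 255 >/dev/null; python3 g.py; for i in 1 2 3; do python3 -m jog '[{"translation":[0,0,1],"dr":[0,0,0]},{"translation":[0,0,1],"dr":[0,0,0]}]' 255 >/dev/null; python3 g.py; done
```

```text
t 9.2 p [ 0.504  -0.0401  0.1326] jig [  1.8 -89.4] yaw -0.245 tilt [-0.0011  0.0003] Fjig [-0.6 -0.1 -0.9] w 0.18
t 9.4 p [ 0.5038 -0.04    0.1316] jig [  1.7 -89.4] yaw -0.245 tilt [-0.0007  0.0003] Fjig [-0.4  0.3 -1.8] w 0.178
t 9.6 p [ 0.504  -0.0401  0.1306] jig [  1.8 -89.4] yaw -0.245 tilt [-0.0003  0.0002] Fjig [ 0.1  0.6 -0.6] w 0.18
t 9.8 p [ 0.5041 -0.0401  0.1297] jig [  1.9 -89.4] yaw -0.245 tilt [-0.0001  0.0001] Fjig [0.2 0.4 0.1] w 0.181
```

Depth is now about 11.3 mm. I'll go on in 1 mm steps.

```bash
for i in 1 2 3; do python3 -m jog '[{"translation":[0,0,1],"dr":[0,0,0]},{"translation":[0,0,1],"dr":[0,0,0]}]' 255 >/dev/null; python3 g.py; done
```

```text
t 10.0 p [ 0.504  -0.0401  0.1287] jig [  1.9 -89.4] yaw -0.245 tilt [-0.0003  0.0002] Fjig [-0.4  0.6 -0.2] w 0.184
t 10.2 p [ 0.5041 -0.0401  0.1277] jig [  1.9 -89.4] yaw -0.245 tilt [-0.0002  0.0002] Fjig [-1.   0.2  0.2] w 0.182
t 10.4 p [ 0.5041 -0.0401  0.1267] jig [  1.9 -89.4] yaw -0.245 tilt [-0.0003  0.0001] Fjig [-0.4 -0.3 -0.7] w 0.181
```

```bash
for i in 1 2 3 4; do python3 -m jog '[{"translation":[0,0,1],"dr":[0,0,0]},{"translation":[0,0,1],"dr":[0,0,0]}]' 255 >/dev/null; python3 g.py; done
```

```text
t 10.6 p [ 0.5041 -0.0401  0.1256] jig [  1.9 -89.4] yaw -0.245 tilt [-0.0002  0.0001] Fjig [-1.1 -0.4 -0.6] w 0.18
t 10.8 p [ 0.5041 -0.0401  0.1247] jig [  1.9 -89.4] yaw -0.245 tilt [-0.0002  0.0001] Fjig [-0.9  0.2 -1.9] w 0.182
t 11.0 p [ 0.5041 -0.0401  0.1237] jig [  1.9 -89.4] yaw -0.245 tilt [-0.0002  0.0001] Fjig [ 0.1 -0.6 -1.7] w 0.179
t 11.2 p [ 0.5041 -0.0401  0.1227] jig [  1.9 -89.4] yaw -0.245 tilt [-0.0002  0.0001] Fjig [-0.3  0.7 -1.2] w 0.178
```

Depth 18 mm with almost no force, so gap 4 looks slack. I'll use it to find the rail face by touch.

```bash
python3 -m jog '[{"translation":[0,0,4],"dr":[0,0,0]},{"translation":[0,0,8],"dr":[0,0,0]},{"translation":[0,0,10],"dr":[0,0,0]},{"translation":[0,0,10],"dr":[0,0,0]}]' 255 >/dev/null; python3 g.py;for i in 1 2 3 4; do python3 -m jog '[{"translation":[0,-0.5,0],"dr":[0,0,0]},{"translation":[0,-0.5,0],"dr":[0,0,0]}]' 255 >/dev/null; python3 g.py; done
```

```text
t 11.6 p [ 0.5039 -0.0401  0.1123] jig [  1.7 -89.4] yaw -0.245 tilt [-0.0009  0.0003] Fjig [-1.2  0.5 -2. ] w 0.179
t 11.8 p [ 0.5036 -0.04    0.1128] jig [  1.4 -89.4] yaw -0.245 tilt [-0.      0.0001] Fjig [-0.3 -0.  -1.1] w 0.178
t 12.0 p [ 0.5034 -0.0399  0.1129] jig [  1.2 -89.4] yaw -0.245 tilt [ 0.0008 -0.0001] Fjig [-0.2  0.2 -2.2] w 0.179
t 12.2 p [ 0.5032 -0.0399  0.1129] jig [  1.  -89.4] yaw -0.245 tilt [ 0.0015 -0.0002] Fjig [ 3.  -0.  -2.8] w 0.181
t 12.4 p [ 0.503  -0.0399  0.113 ] jig [  0.8 -89.4] yaw -0.245 tilt [ 0.0022 -0.0004] Fjig [ 5.   0.9 -4.4] w 0.179
```

```bash
sed -i 's/^J=.*/J=np.array([.5232,.0473]);JY=-.2447/' g.py; python3 -m jog '[{"translation":[0,2,0],"dr":[0,0,0]},{"translation":[0,2,-10],"dr":[0,0,0]},{"translation":[0,2,-30],"dr":[0,0,0]},{"translation":[0,2,-42],"dr":[0,0,0]},{"translation":[0,2,-42],"dr":[0,0,0]},{"translation":[0,2,-42],"dr":[0,0,0]}]' 255 >/dev/null; python3 -c "
from g import *
st();a=jig(.0026,-.03);go(*a,.152,JY);go(*a,.131,JY)"
```

```text
t 13.0 p [ 0.5039 -0.0401  0.1549] jig [  2.5 -89.4] yaw -0.245 tilt [0.0003 0.    ] Fjig [-0.1 -0.4 -0.2] w 0.181
T [59.4, 0.1, 2.9] dr [0.0, -0.0, -0.0]
T [59.4, 0.1, 23.9] dr [0.0, -0.0, -0.0]
```

```bash
python3 -m jog '[{"translation":[25,0,0],"dr":[0,0,0]},{"translation":[50,0,0],"dr":[0,0,0]},{"translation":[59.4,0,0],"dr":[0,0,0]},{"translation":[59.4,0,0],"dr":[0,0,0]},{"translation":[59.4,0,0],"dr":[0,0,0]},{"translation":[59.4,0,8],"dr":[0,0,0]},{"translation":[59.4,0,16],"dr":[0,0,0]},{"translation":[59.4,0,23],"dr":[0,0,0]},{"translation":[59.4,0,23],"dr":[0,0,0]},{"translation":[59.4,0,23],"dr":[0,0,0]}]' 255 >/dev/null; python3 g.py; for i in 1 2 3; do python3 -m jog '[{"translation":[0,0,1],"dr":[0,0,0]},{"translation":[0,0,1],"dr":[0,0,0]}]' 255 >/dev/null; python3 g.py; done
```

```text
t 14.0 p [0.5185 0.0174 0.1315] jig [  2.7 -30.2] yaw -0.245 tilt [-0.0006  0.0001] Fjig [ 0.1 -0.1 -0.3] w 0.179
t 14.2 p [0.5186 0.0175 0.1309] jig [  2.8 -30. ] yaw -0.245 tilt [0.0003 0.    ] Fjig [-0.5 -0.6 -1.3] w 0.18
t 14.4 p [0.5186 0.0175 0.1298] jig [  2.7 -30. ] yaw -0.245 tilt [0.0002 0.0001] Fjig [ 0.8  0.  -0.1] w 0.179
t 14.6 p [0.5184 0.0176 0.1287] jig [  2.6 -30. ] yaw -0.245 tilt [-0.0003  0.0002] Fjig [-0.3  0.5 -0.4] w 0.181
```

```bash
for i in 1 2 3; do python3 -m jog '[{"translation":[0,0,0.7],"dr":[0,0,0]},{"translation":[0,0,0.7],"dr":[0,0,0]}]' 255 >/dev/null; python3 g.py; done
```

```text
t 14.8 p [0.5183 0.0176 0.128 ] jig [  2.5 -30. ] yaw -0.245 tilt [-0.0006  0.0002] Fjig [-1.7 -0.9  0.1] w 0.178
t 15.0 p [0.5183 0.0176 0.1273] jig [  2.4 -30. ] yaw -0.245 tilt [-0.0007  0.0002] Fjig [-3.3 -1.   0.6] w 0.186
t 15.2 p [0.5182 0.0176 0.1266] jig [  2.3 -30. ] yaw -0.245 tilt [-0.0008  0.0002] Fjig [-4.9 -0.5  2.9] w 0.178
```

```bash
for i in 1 2 3; do python3 -m jog '[{"translation":[0,0,0.7],"dr":[0,0,0]},{"translation":[0,0,0.7],"dr":[0,0,0]}]' 255 >/dev/null; python3 g.py; done
```

```text
t 15.4 p [0.5181 0.0176 0.1258] jig [  2.2 -30.1] yaw -0.245 tilt [-0.0012  0.0003] Fjig [-5.2  0.   1.8] w 0.179
t 15.6 p [0.518  0.0176 0.1251] jig [  2.2 -30.1] yaw -0.245 tilt [-0.0014  0.0002] Fjig [-5.9 -0.2  2.3] w 0.18
t 15.8 p [0.518  0.0176 0.1243] jig [  2.1 -30.1] yaw -0.245 tilt [-0.0015  0.0003] Fjig [-6.3 -0.   2.6] w 0.178
```

```bash
for i in 1 2 3 4; do python3 -m jog '[{"translation":[0,0.2,0.8],"dr":[0,0,0]},{"translation":[0,0.2,0.8],"dr":[0,0,0]}]' 255 >/dev/null; python3 g.py; done
```

```text
t 16.0 p [0.518  0.0176 0.1235] jig [  2.2 -30.1] yaw -0.245 tilt [-0.0019  0.0003] Fjig [-7.1 -0.1  2.5] w 0.177
t 16.2 p [0.518  0.0176 0.1227] jig [  2.2 -30.1] yaw -0.245 tilt [-0.0024  0.0004] Fjig [-6.7 -0.9  2.9] w 0.178
t 16.4 p [0.5182 0.0175 0.1219] jig [  2.4 -30.1] yaw -0.245 tilt [-0.0024  0.0004] Fjig [-6.6 -0.2  3.1] w 0.177
t 16.6 p [0.5184 0.0175 0.1211] jig [  2.6 -30.1] yaw -0.245 tilt [-0.0024  0.0004] Fjig [-7.4  0.9  2.6] w 0.171
```

Fx levels off at about −7 N with roughly 3.5 N of drag while the blade slides, so gap 3 is the proper one. I'll continue down.

```bash
for i in 1 2 3; do python3 -m jog '[{"translation":[0,0.1,1.5],"dr":[0,0,0]},{"translation":[0,0.2,3],"dr":[0,0,0]},{"translation":[0,0.2,4.5],"dr":[0,0,0]},{"translation":[0,0.2,6],"dr":[0,0,0]},{"translation":[0,0.2,6],"dr":[0,0,0]}]' 255 >/dev/null; python3 g.py; done
```

```text
t 17.1 p [0.5185 0.0175 0.1149] jig [  2.6 -30.1] yaw -0.245 tilt [-0.0028  0.0004] Fjig [-6.8 -0.1  2.3] w 0.178
t 17.6 p [0.5186 0.0174 0.1089] jig [  2.8 -30.1] yaw -0.245 tilt [-0.003   0.0005] Fjig [-7.4  0.4  0.4] w 0.18
t 18.1 p [0.5188 0.0174 0.1029] jig [  2.9 -30.1] yaw -0.245 tilt [-0.003   0.0005] Fjig [-7.6 -0.1 -0.8] w 0.178
```

```bash
python3 -m jog '[{"translation":[0,0,1.5],"dr":[0,0,0]},{"translation":[0,0,3],"dr":[0,0,0]},{"translation":[0,0,4.5],"dr":[0,0,0]}]' 255 >/dev/null; python3 g.py; for i in 1 2 3 4; do python3 -m jog '[{"translation":[0,0,0.7],"dr":[0,0,0]},{"translation":[0,0,0.7],"dr":[0,0,0]}]' 255 >/dev/null; python3 g.py; done
```

```text
t 18.4 p [0.5189 0.0174 0.0986] jig [  3.1 -30.1] yaw -0.245 tilt [-0.0025  0.0004] Fjig [-7.6 -0.9  3.1] w 0.182
t 18.6 p [0.5188 0.0174 0.0977] jig [  3.  -30.1] yaw -0.245 tilt [-0.0029  0.0004] Fjig [-7.6 -0.   1.4] w 0.18
t 18.8 p [0.5188 0.0174 0.0971] jig [  3.  -30.1] yaw -0.245 tilt [-0.0027  0.0004] Fjig [-7.5 -0.3  1.4] w 0.183
t 19.0 p [0.5189 0.0174 0.0964] jig [  3.1 -30.1] yaw -0.245 tilt [-0.0027  0.0004] Fjig [-8.   0.8  2.6] w 0.181
t 19.2 p [0.5189 0.0174 0.0958] jig [  3.1 -30.1] yaw -0.245 tilt [-0.0026  0.0004] Fjig [-7.   0.4  3.1] w 0.181
```

```bash
for i in 1 2 3 4; do python3 -m jog '[{"translation":[0,0,0.6],"dr":[0,0,0]},{"translation":[0,0,0.6],"dr":[0,0,0]}]' 255 >/dev/null; python3 g.py; done
```

```text
t 19.4 p [0.519  0.0174 0.0956] jig [  3.2 -30.1] yaw -0.245 tilt [-0.0021  0.0003] Fjig [-9.6  0.8  9.6] w 0.177
t 19.6 p [0.519  0.0174 0.0956] jig [  3.2 -30.1] yaw -0.245 tilt [-0.0017  0.0003] Fjig [-10.2  -1.2  18.5] w 0.182
t 19.8 p [0.5191 0.0173 0.0955] jig [  3.3 -30.1] yaw -0.245 tilt [-0.0013  0.0002] Fjig [-12.4  -0.5  25. ] w 0.178
t 20.0 p [0.5191 0.0173 0.0954] jig [  3.3 -30. ] yaw -0.245 tilt [-0.0008  0.0002] Fjig [-13.5  -0.4  31.3] w 0.181
```

Floor reached at TCP z 0.0956, as predicted. I'll ease off the push and bring the blade over to the rail gently.

```bash
python3 -m jog '[{"translation":[0,0,-2],"dr":[0,0,0]},{"translation":[0,0,-2],"dr":[0,0,0]}]' 255 >/dev/null; python3 g.py; for i in 1 2; do python3 -m jog '[{"translation":[0,-0.5,0],"dr":[0,0,0]},{"translation":[0,-0.5,0],"dr":[0,0,0]}]' 255 >/dev/null; python3 g.py; done
```

```text
t 20.2 p [0.5188 0.0174 0.0957] jig [  3.  -30.1] yaw -0.245 tilt [-0.0023  0.0004] Fjig [-9.4  0.2  9.3] w 0.179
t 20.4 p [0.5187 0.0174 0.0957] jig [  2.9 -30.1] yaw -0.245 tilt [-0.0016  0.0002] Fjig [-7.4 -0.4  6.7] w 0.176
t 20.6 p [0.5185 0.0174 0.0957] jig [  2.7 -30.1] yaw -0.245 tilt [-0.0008  0.0001] Fjig [-5.8 -1.   5. ] w 0.177
```

```bash
for i in 1 2 3; do python3 -m jog '[{"translation":[0,-0.5,0],"dr":[0,0,0]},{"translation":[0,-0.5,0],"dr":[0,0,0]}]' 255 >/dev/null; python3 g.py; done
```

```text
t 20.8 p [0.5182 0.0175 0.0958] jig [  2.4 -30.1] yaw -0.245 tilt [-0.0004  0.0001] Fjig [-6.2 -1.2  5. ] w 0.181
t 21.0 p [0.518  0.0176 0.0957] jig [  2.1 -30.1] yaw -0.245 tilt [ 0.0002 -0.    ] Fjig [-4.1 -0.8  4.6] w 0.183
t 21.2 p [0.5179 0.0176 0.0958] jig [  2.1 -30.1] yaw -0.245 tilt [ 0.0011 -0.0001] Fjig [-1.5 -1.6  2.6] w 0.176
```

Lateral force is near zero, with the blade resting on the rail and the tip on the floor. I'll open and then retreat.

```bash
python3 -m jog '[{"translation":[0,0,0],"dr":[0,0,0]},{"translation":[0,0,0],"dr":[0,0,0]},{"translation":[0,0,0],"dr":[0,0,0]},{"translation":[0,0,0],"dr":[0,0,0]},{"translation":[0,0,0],"dr":[0,0,0]},{"translation":[0,0,0],"dr":[0,0,0]},{"translation":[0,0,0],"dr":[0,0,0]},{"translation":[0,0,0],"dr":[0,0,0]}]' 0 >/dev/null; python3 g.py; python3 -m jog '[{"translation":[0,0,-10],"dr":[0,0,0]},{"translation":[0,0,-40],"dr":[0,0,0]},{"translation":[0,0,-80],"dr":[0,0,0]},{"translation":[0,0,-110],"dr":[0,0,0]},{"translation":[150,0,-120],"dr":[0,0,0]},{"translation":[150,0,-120],"dr":[0,0,0]},{"translation":[200,0,-120],"dr":[0,0,0]},{"translation":[200,0,-120],"dr":[0,0,0]},{"translation":[250,0,-120],"dr":[0,0,0]},{"translation":[250,0,-120],"dr":[0,0,0]},{"translation":[250,0,-120],"dr":[0,0,0]}]' 0 >/dev/null; python3 g.py; python3 - <<'E'
from h import *
C={n:cams.read_camera(n) for n in("scene","top")}
from g import jig,JY
a=jig(.002,-.03)
P=frame(*a,JY,[(0,0,.0985),(0,0,.076),(0,0,.121)])
for n in C: print(n,proj(C[n],P).round(1).tolist())
c=C["scene"]["image"];t=C["top"]["image"]
A=cv2.resize(c[130:260,210:370],(496,403),interpolation=2);B=cv2.resize(t[150:240,180:300],(304,228),interpolation=2)
o=np.zeros((403,304,3),np.uint8);o[:228]=B;cv2.imwrite("pics/end.png",np.hstack([A,o])[:,:,::-1])
E
```

```text
t 22.0 p [0.5175 0.0178 0.0957] jig [  1.6 -30. ] yaw -0.245 tilt [0.     0.0001] Fjig [0.  0.  0.1] w 1.0
t 23.1 p [0.5777 0.2611 0.2158] jig [  1.  220.6] yaw -0.243 tilt [-0.0003 -0.0002] Fjig [ 0.9  0.3 -1.2] w 1.001
scene [[282.5, 185.1], [282.1, 191.6], [282.8, 178.5]]
top [[244.5, 204.4], [244.6, 205.0], [244.4, 203.8]]
```

View pics/end.png

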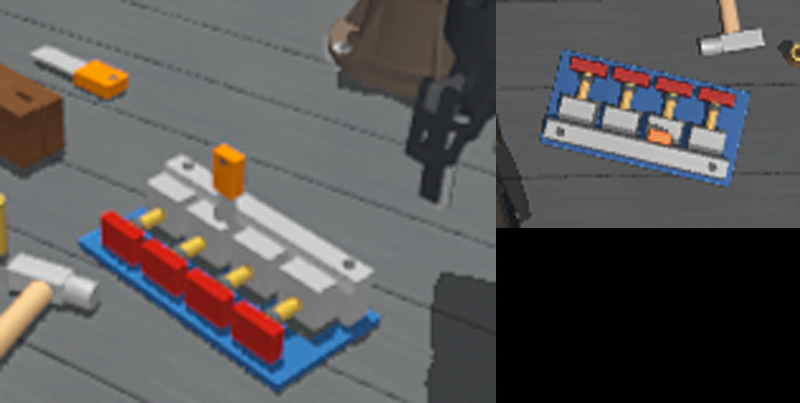

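The feeler stands upright in gap 3. Its handle is at scene pixel about (284,185.5); (282.5,185.1) is expected for fully down. Everything else in the crop is undisturbed.

```bash
python3 -c "
from plant import job;print(job.job_done())"
```

```text
the job is handed in; nothing more can be done
None
```

The orange feeler is standing fully down in gap 3, let go, and the job was handed in at about 23 s of the 61 s allowed.

- **Gap 4 (tried first):** slack. The blade went 28 mm down with almost no force. I also touched the rail there at about 5 N to fix where its face is.
- **Gap 3 (tried second):** the proper one. The jaw pushed back with a steady 7 N or so, with about 3–4 N of drag while the blade slid.
- **Gaps 1 and 2:** not tried, as gap 3 already matched the proper gap's figures.

**Last checks:** the blade tip reached the floor at the height predicted for fully down. The handle is within 2 pixels of its expected place in the scene picture. The gripper is clear, and the parts of the scene in that picture are where they were.

**What went wrong:** I ran four 0.6 mm steps in one go at the bottom, so the tip pressed on the gap's floor with about 31 N before I eased off. That was straight down on the floor in the proper gap. The sideways force then was about 13 N from the jaw, with the blade off the rail. While the feeler was gripped, the rail never pushed on it with more than about 5 N by the wrist sensor; resting in gap 3 it takes the jaw's 7 N or so.

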